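# Close a two-part plaster mould by walking the loose half round

### The job

Close the plaster mould on the casting board: the loose half stands askew in front of the half that is fixed against the fence. Push its corners in turn with your fingertips to walk it round, without lifting or tipping it, until its hollowed face looks squarely at the fixed half - the two must not touch before that - then push it gently home, so that both keys seat in their hollows and the joint closes flush. Leave the other things on the board and the table where they are, and draw your hand clear at the end.

Things in the scene. Friction and masses are not known exactly. Their poses are not given: they have to be found in the camera images.
- casting_board: Plywood casting board fixed on the table, 360 x 360 x 12 mm, origin at the centre of its underside. Its x axis points away from the robot, to a wooden fence 18 mm thick that stands 58 mm above the board; the fence's near face is 152 mm from the board's centre. All mould parts stand on the board's top, z = 12 mm.
- mould_fixed: Off-white plaster mould half, fixed against the fence; 56 (x) x 140 (y) x 48 mm high, origin at the centre of its underside, x axis to the fence. Joint face at x = -28 mm, looking along -x: half a knob hollow, and two soaped, slippery domed keys that stand out 9 mm, 23 mm wide, at y = +-48 mm, 24 mm up. Steel straps on top reach 11 mm higher; 16 mm cleats lie beside its far part.
- mould_loose: Off-white loose plaster half, 88 (x) x 140 (y) x 48 mm high, 0.54 to 0.85 kg, slides at 2.5 to 6 N. Origin: centre of its underside. Joint face at x = +44 mm; back (x = -44) and ends (y = +-70) are plain. Starts turned 45 to 115 degrees counter-clockwise from above, over 25 mm clear of the keys. Closed: axes parallel to mould_fixed's, origin 72 mm from its origin along its -x.
- loose_face (a point): Centre of the loose half's joint face, 24 mm above the board (loose half's frame: 44, 0, 24 mm). The face has half a knob-shaped hollow in the middle and two round key hollows, 11 mm deep, at y = +-48 mm; their sloping sides lead the keys in from about 8 mm off, and leave about 1 mm play when seated.
- fixed_face (a point): Centre of the fixed half's joint face, 24 mm above the board (fixed half's frame: -28, 0, 24 mm). The two points coincide when the mould is closed.
- gel_pot: Bystander: white plastic pot with red screw cap, 48 mm across, 52 mm high, origin under its centre; loose on the board, to the left of the fixed half.
- loupe: Bystander: small black folding loupe, 34 x 45 x 12 mm, origin under its centre; loose on the board, to the right of the fixed half.
- masking_tape: Bystander: roll of masking tape lying flat, 104 mm across, 25 mm high, origin under its centre; on the table to the left of the board.
- swab_cup: Bystander: clear plastic cup with swabs, 64 x 78 x 100 mm high, on the table to the right of the board.
- brush_a: Bystander: red paint brush, 8 x 172 x 8 mm, lying on the table to the right of the board.
- spatula: Bystander: wooden-handled palette spatula, 11 x 167 x 9 mm, lying on the table to the right of the board.

How it is judged:
By the outcome, as a careful person would: the job done as asked, in the order asked, and still so for the second after the job is handed in, with the robot touching nothing.
It also fails if it takes over 54 s, if anything falls off the work surface, if the arm or the gripper's body presses on something with over 40 N, if the wrist force passes 120 N, or if a joint passes its speed limit or range.

### The arm

A 6-joint arm with a two-finger parallel gripper is mounted at the origin on a cart in front of the work surface, level with it; the furniture and walls round the work are solid. World frame = base frame: x ahead of the robot, y to its left, z up, the work surface at z = 0. Lengths are in m, angles in degrees, forces in N, time in s.
With the tool pointing down it reaches from about 0.3 to 0.75 m from the base axis. Payload 8.5 kg.
Tool frame: the origin (TCP) lies midway between the tips of the shut fingers; the grasp point (between the pads) lies behind it (grasp_offset is the z of the grasp point in the tool frame, in m); z points along the fingers, y is the direction in which the jaws open and shut (so a half turn about z gives the same grasp; the last joint's range is limited). The gripper opens to 85 mm and grips with 20 to 120 N. Pads are 22 mm wide; open, the fingers measure 114 mm over their backs; the gripper's body (76 mm by 85 mm) begins 54 mm behind the grasp point. The pads swing forward as they close: fully open they stand 13 mm farther back than shut.
Start: joints at [52.638, 21.807, 74.336, -0, 83.858, -12.336], TCP at [0.233, 0.498, 0.231] pointing down, gripper open.
Joint ranges: [-178.18, 178.18], [-50.72, 133.34], [12.68, 142.11], [-81.47, 261.47], [9.98, 163.14], [-165.26, 165.26]. Speed limits (degrees/s): [136.94, 136.94, 180, 180, 180, 180].

### API

Orientations are given as a 3x3 rotation matrix whose columns are the frame's x, y, z axes.
In Python, from rig import * gives the robot as it stands.
- The arm moves only by the shell command python3 -m pendant 'ROWS' [FORCE]. ROWS is JSON, one flat list of numbers, 7 for each row, row after row: the finger opening in mm, from 0 to 85.4, then the shift along the tool's x, y, z in units of 50 mm (1.0 is 50 mm), then the turn, a rotation vector about the tool's x, y, z in units of 8 degrees (1.0 is 8 degrees). In form: [hand, dx, dy, dz, wx, wy, wz, hand, dx, dy, dz, wx, wy, wz, ...]. A call has 1 to 12 rows; each row shifts and turns the commanded pose from where the row before left it, along the tool's axes as they then stand; what a row does not reach is not made up. A row lasts 1/10 s, in which the tool goes at most 50 mm and 8.59 degrees, less where a joint would pass 70% of its speed; a pose out of reach is approached as far as the arm can. A call is refused whole if a number of a shift passes 1 or a number of a turn 1, either way. A call with a gripper value outside its range is refused whole. The fingers move at their own pace and stop on an object; FORCE is the grip in N (left out, the last holds). Time passes only in rows, so rows that do not move let the fingers close. It gives the time, the measured TCP pose, the force and the opening at its end, in the units of the state.
- observe(): the state, without advancing time (a new reading comes with each control period).
- get_image(name): name is "side" or "top"; returns a dict with "frame" (400x640x3 uint8, red, green, blue), "depth" (400x640 float32, m along the optical axis (not along the pixel's ray), 0 where there is no reading), "K" (3x3 intrinsics, pixels), "k1" (the pictures are not rectified: a ray, as slopes to the right and down, at radius r is drawn at 1 + k1 r^2 times it, then the intrinsics apply), "rvec" (rotation vector, rad) and "tvec" (3), from world to camera coordinates, as OpenCV has them. Camera axes: x right, y down, z forward; pixel columns grow to the right and rows downward; lengths in m; the calibration is good to about 2 mm. A picture is of the moment at which its call begins.
- close_job(): hands the job in, once; it reports no verdict.
The state is a dict: "time_s": time; "q": joint angles; "qvel": joint speeds; "joint_efforts": joint torques, N m; "position": TCP position; "tool_rot": TCP orientation; "ft_force": force on the tool from outside, world axes, zero at the start; "wrist_torque": the same for the moment, N m; "grip_width": finger opening in m.
Only numpy, scipy, OpenCV 4.12 (cv2) and the standard library are available. Lean on these libraries where they do the work, as an engineer would, in place of code of your own. Each camera call takes 0.05 s, during which the arm holds its last target.

## Working session

There is one attempt and no reset: what is moved stays moved. The work goes in short steps, Python scripts to look and compute and a shell command to move; the robot and the scene stay as the last step left them, time stands still between calls to the robot, and variables do not carry over. Pictures are saved under pics/ and viewed, and the job is handed in when it is done.

```bash
ls; mkdir -p pics; cat > h.py <<'E'
from rig import *
import numpy as np, cv2
def snap(name,fn):
    im=get_image(name); cv2.imwrite('pics/'+fn,im['frame'][:,:,::-1]); np.savez('last_'+name+'.npz',**im); return im
def load(name): 
    return dict(np.load('last_'+name+'.npz'))
def rays(im,uv):
    uv=np.asarray(uv,float).reshape(-1,2);K=im['K'];k=float(im['k1'])
    d=np.c_[(uv[:,0]-K[0,2])/K[0,0],(uv[:,1]-K[1,2])/K[1,1]]
    p=d.copy()
    for _ in range(20): p=d/(1+k*(p**2).sum(1,keepdims=True))
    return np.c_[p,np.ones(len(p))]
def RT(im): return cv2.Rodrigues(np.asarray(im['rvec'],float))[0],np.asarray(im['tvec'],float).ravel()
def onplane(im,uv,z):
    R,t=RT(im);r=rays(im,uv)@R;c=-R.T@t
    return c+r*((z-c[2])/r[:,2])[:,None]
def bydepth(im,uv):
    uv=np.asarray(uv).reshape(-1,2).astype(int);R,t=RT(im);r=rays(im,uv)
    d=im['depth'][uv[:,1],uv[:,0]]
    return (r*d[:,None]-t)@R
def proj(im,P):
    R,t=RT(im);p=np.asarray(P,float).reshape(-1,3)@R.T+t;p=p[:,:2]/p[:,2:]
    p=p*(1+float(im['k1'])*(p**2).sum(1,keepdims=True));K=im['K']
    return p*[K[0,0],K[1,1]]+[K[0,2],K[1,2]]
E
python3 - <<'E'
from h import *
np.set_printoptions(precision=4,suppress=True)
s=observe();print(s)
for n in('top','side'):
    im=snap(n,n+'0.png');R,t=RT(im);print(n,-R.T@t,im['K'],im['k1'])
E
```

```text
pics
{'time_s': 0.0, 'q': array([ 52.637 ,  21.8427,  74.384 ,   0.0001,  83.8589, -12.3362]), 'qvel': array([-0.0074, -0.0381,  0.0124, -0.0049,  0.0661, -0.0582]), 'joint_efforts': array([ -0.0009, -44.8435, -23.1287,  -0.0002,   0.0045,   0.    ]), 'position': array([0.2325, 0.4981, 0.2307]), 'tool_rot': array([[-0.9061,  0.423 , -0.0009],
       [ 0.423 ,  0.9061, -0.0012],
       [ 0.0003, -0.0015, -1.    ]]), 'ft_force': array([ 0.0577,  0.0891, -0.3285]), 'wrist_torque': array([-0.0311,  0.0084, -0.0293]), 'grip_width': 0.08554503801705246}
top [0.3783 0.0191 1.2819] [[444.9894   0.     314.7479]
 [  0.     444.9894 202.9357]
 [  0.       0.       1.    ]] -0.11928041901867148
side [ 0.2452 -0.8041  0.8322] [[393.0769   0.     317.3728]
 [  0.     393.0769 200.6132]
 [  0.       0.       1.    ]] -0.047095456186473615
```

View pics/top0.png

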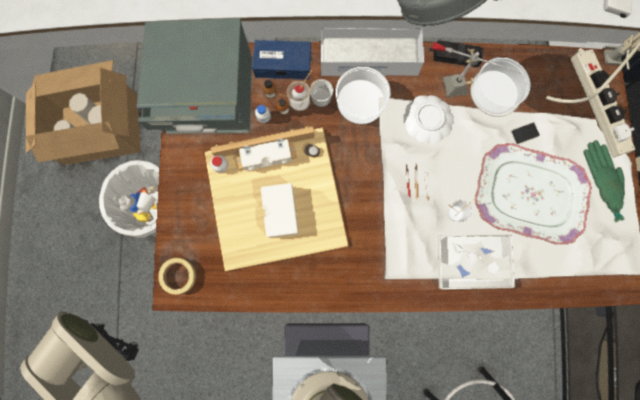

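View pics/side0.png

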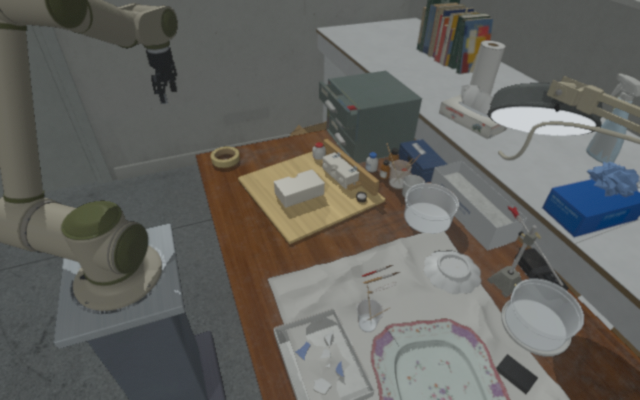

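```bash
python3 - <<'E'
from h import *
np.set_printoptions(precision=4,suppress=True)
im=load('top')
print('board corners',onplane(im,[[205,154],[323,127],[348,246],[225,271]],0.012))
c=im['frame'][110:280,190:360];cv2.imwrite('pics/topcrop.png',cv2.resize(c,None,fx=3.5,fy=3.5,interpolation=cv2.INTER_CUBIC)[:,:,::-1])
vv,uu=np.mgrid[110:280,190:360];uv=np.c_[uu.ravel(),vv.ravel()]
P=bydepth(im,uv)
for nm,box in(('loose',(255,305,175,245)),('board',(230,250,200,250)),('fixed',(235,300,135,172))):
    m=(uv[:,0]>box[0])&(uv[:,0]<box[1])&(uv[:,1]>box[2])&(uv[:,1]<box[3])
    q=P[m]; print(nm,np.percentile(q[:,2],[5,25,50,75,95]))
    if nm!='board':
        q=q[(q[:,2]>.05)&(q[:,2]<.066)]
        print(len(q),cv2.minAreaRect((q[:,:2]*1000).astype(np.float32)),q.mean(0))
s=load('side')
c=s['frame'][130:250,230:400];cv2.imwrite('pics/sidecrop.png',cv2.resize(c,None,fx=4.5,fy=4.5,interpolation=cv2.INTER_CUBIC)[:,:,::-1])
E
```

```text
board corners [[ 0.7334  0.3664  0.012 ]
 [ 0.8138  0.0143  0.012 ]
 [ 0.4598 -0.0555  0.012 ]
 [ 0.3886  0.2953  0.012 ]]
loose [0.0092 0.0125 0.0177 0.0601 0.0634]
1548 ((560.63916015625, 139.69976806640625), (141.14532470703125, 88.48779296875), 7.408684730529785) [0.5596 0.1383 0.0602]
board [0.0088 0.0109 0.0127 0.0143 0.0165]
fixed [0.0075 0.0165 0.0573 0.062  0.0711]
978 ((729.8035278320312, 169.92483520507812), (69.8360366821289, 185.88226318359375), 11.143099784851074) [0.7232 0.1796 0.0601]
```

View pics/topcrop.png

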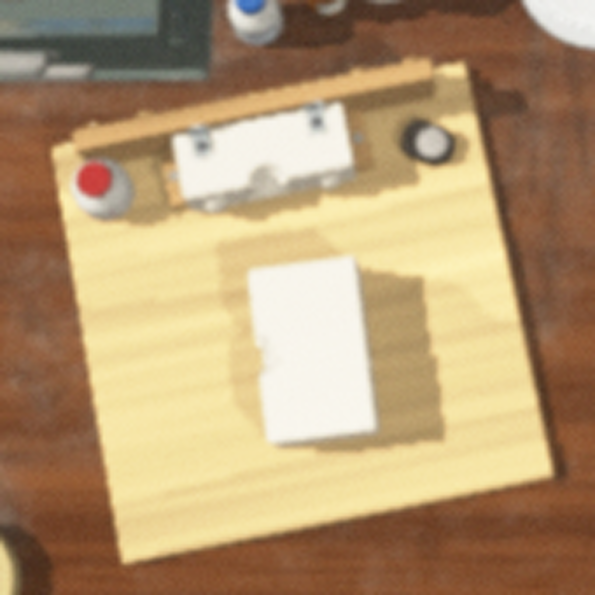

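View pics/sidecrop.png

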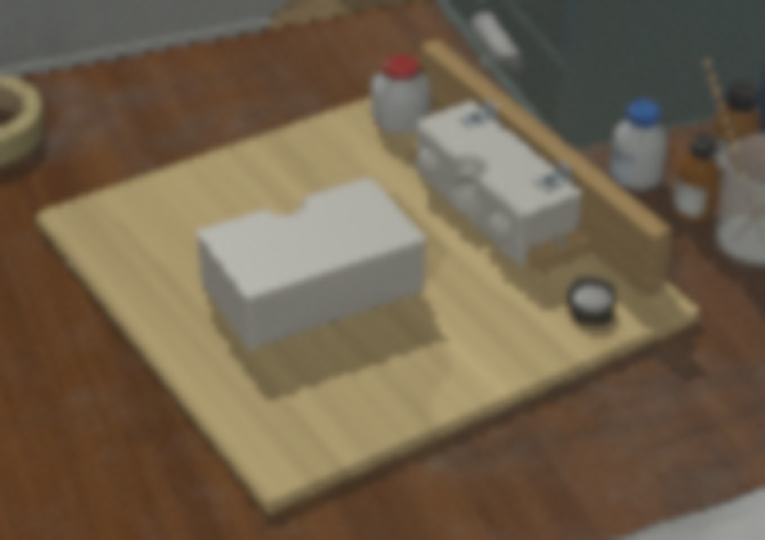

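```bash
cat >> h.py <<'E'
from scipy.optimize import minimize
def fitrect(im,c0,yaw,sx,sy,z=0.060,thr=None,fixed=False):
    """fit top-face rectangle by brightness contrast in/out, subpixel"""
    g=cv2.GaussianBlur(cv2.cvtColor(im['frame'],cv2.COLOR_RGB2HSV)[:,:,1],(3,3),0).astype(np.float32) # saturation: plaster low
    t=np.linspace(-.92,.92,40)
    def samp(P):
        uv=proj(im,np.c_[P,np.full(len(P),z)]).astype(np.float32)
        return cv2.remap(g,uv[:,0].reshape(1,-1),uv[:,1].reshape(1,-1),cv2.INTER_LINEAR).ravel()
    def cost(p):
        c,s=np.cos(p[2]),np.sin(p[2]);R=np.array([[c,-s],[s,c]])
        def ring(e):
            hx,hy=sx/2+e,sy/2+e
            L=np.r_[np.c_[np.full(40,hx),t*hy],np.c_[np.full(40,-hx),t*hy],np.c_[t*hx,np.full(40,hy)],np.c_[t*hx,np.full(40,-hy)]]
            return samp(L@R.T+p[:2])
        return sum(ring(-e).mean()-ring(e).mean() for e in(.003,.006))
    best=None
    for d in(-.03,0,.03):
        r=minimize(cost,[c0[0],c0[1],yaw+d],method='Nelder-Mead',options=dict(initial_simplex=np.array([[c0[0],c0[1],yaw+d]]+[[c0[0]+a,c0[1]+b,yaw+d+e] for a,b,e in((.006,0,0),(0,.006,0),(0,0,.06))]),xatol=1e-5,fatol=1e-3))
        if best is None or r.fun<best.fun: best=r
    return best
def fitdepth(im,c0,rad,zl=.05,zh=.068):
    vv,uu=np.mgrid[0:400,0:640];uv=np.c_[uu.ravel(),vv.ravel()]
    P=bydepth(im,uv);m=(np.hypot(P[:,0]-c0[0],P[:,1]-c0[1])<rad)&(P[:,2]>zl)&(P[:,2]<zh)
    return P[m],uv[m]
E
python3 - <<'E'
from h import *
import rig
np.set_printoptions(precision=4,suppress=True)
print([ (k,getattr(rig,k)) for k in dir(rig) if not k.startswith('_')])
im=load('top')
r=fitrect(im,(.5606,.1397),np.radians(97.4),.088,.140);print('loose',r.x[:2],np.degrees(r.x[2]),r.fun)
print(onplane(im,np.array([[172,138],[343,103],[355,172],[187,206]])/3.5+[190,110],.06), onplane(im,np.array([[262,155]])/3.5+[190,110],.06))
p=onplane(im,np.array([[262,155]])/3.5+[190,110],.06)[0]
r=fitrect(im,p[:2],np.radians(11.5),.056,.140);print('fixed',r.x[:2],np.degrees(r.x[2]),r.fun)
r=fitrect(im,(.5989,.1551),np.radians(11.5),.36,.36,z=.012);print('board',r.x[:2],np.degrees(r.x[2]),r.fun)
E
```

```text
[('MotionError', <class 'rig.MotionError'>), ('close_job', <function connect.<locals>.done at 0x7f739a08bba0>), ('get_image', <function make.<locals>.drawn_camera at 0x7f739a118540>), ('grasp_offset', -0.0187), ('observe', <function make.<locals>.<lambda> at 0x7f739a118a40>)]
loose [0.5585 0.1383] 97.46815580113517 -125.9501953125
[[0.7324 0.2545 0.06  ]
 [0.7608 0.1147 0.06  ]
 [0.7026 0.1043 0.06  ]
 [0.6752 0.2405 0.06  ]] [[0.7174 0.1802 0.06  ]]
fixed [0.7235 0.1817] 11.489463642683075 -120.36699676513672
board [0.6008 0.1571] 11.585329923760412 -68.20443725585938
```

```bash
cat >> h.py <<'E'
from scipy.spatial.transform import Rotation as Ro
def plan(wps,start=None,step=.045,turn=7.5,vert=True):
    """wps: list of (x,y,z,yaw_deg,hand_mm,nrows or None). Prints suggested rows (tool axes/units). start=(pos,R) defaults to measured."""
    s=observe();p=np.array(s['position']);R=np.array(s['tool_rot'])
    if start is not None: p,R=start
    out=[]
    for x,y,z,yaw,h,n in wps:
        a=np.radians(yaw);T=np.c_[[np.cos(a),np.sin(a),0],[np.sin(a),-np.cos(a),0],[0,0,-1]]
        g=np.array([x,y,z])
        if n is None:
            n=int(max(1,np.ceil(np.linalg.norm(g-p)/step),np.ceil(np.degrees(np.linalg.norm(Ro.from_matrix(R.T@T).as_rotvec()))/turn)))
        for k in range(n):
            d=R.T@((g-p)/(n-k));w=Ro.from_matrix(R.T@T).as_rotvec()/(n-k)
            dr=np.round(d/.05,2);wr=np.round(np.degrees(w)/8,2)
            out.append([h]+list(dr)+list(wr))
            p=p+R@(dr*.05);R=R@Ro.from_rotvec(np.radians(wr*8)).as_matrix()
    for i in range(0,len(out),12):
        print('['+',  '.join(','.join('%g'%(v+0.0) for v in r) for r in out[i:i+12])+']')
    print('n',len(out),'end',np.round(p,4),'yaw',round(float(np.degrees(np.arctan2(R[1,0],R[0,0]))),1))
    return p,R
def st():
    s=observe();R=s['tool_rot'];print('t',round(s['time_s'],2),'p',np.round(s['position'],4),'yaw',round(float(np.degrees(np.arctan2(R[1,0],R[0,0]))),2),'tz',np.round(R[:,2],3),'F',np.round(s['ft_force'],1),'w',round(s['grip_width'],4))
def loose(fn,c0,yaw):
    im=snap('top',fn);r=fitrect(im,c0,np.radians(yaw),.088,.140)
    c=r.x[:2];y=np.degrees(r.x[2]);F=np.array([.7235,.1817]);b=np.radians(11.5)
    T=F-.072*np.array([np.cos(b),np.sin(b)]);d=c-T
    print('loose',np.round(c,4),'yaw',round(y,2),'fun',round(r.fun,1),'rel to home x,y mm',np.round(1000*np.array([d[0]*np.cos(b)+d[1]*np.sin(b),-d[0]*np.sin(b)+d[1]*np.cos(b)]),1),'dyaw',round(y-11.5,2))
    return im,c,y
E
python3 - <<'E'
from h import *
plan([(.512,.045,.2307,97.5,0,None)])
E
```

```text
[0,-0.74,-0.49,0,0,0,0.6,  0,-0.78,-0.42,0,0,0,0.6,  0,-0.81,-0.36,0,0,0,0.6,  0,-0.84,-0.29,0,0,0,0.6,  0,-0.86,-0.22,0,0,0,0.6,  0,-0.88,-0.14,0,0,0,0.6,  0,-0.88,-0.07,0,0,0,0.6,  0,-0.89,0.01,0,0,0,0.6,  0,-0.88,0.08,0,0,0,0.6,  0,-0.88,0.15,0,0,0,0.59,  0,-0.86,0.22,0,0,0,0.6,  0,-0.83,0.3,0.01,-0.01,0.01,0.59]
n 12 end [0.512  0.0451 0.2305] yaw 97.5
```

```bash
python3 -m pendant '[0,-0.74,-0.49,0,0,0,0.6,  0,-0.78,-0.42,0,0,0,0.6,  0,-0.81,-0.36,0,0,0,0.6,  0,-0.84,-0.29,0,0,0,0.6,  0,-0.86,-0.22,0,0,0,0.6,  0,-0.88,-0.14,0,0,0,0.6,  0,-0.88,-0.07,0,0,0,0.6,  0,-0.89,0.01,0,0,0,0.6,  0,-0.88,0.08,0,0,0,0.6,  0,-0.88,0.15,0,0,0,0.59,  0,-0.86,0.22,0,0,0,0.6,  0,-0.83,0.3,0.01,0,0,0.59]'
python3 - <<'E'
from h import *
st()
plan([(.512,.045,.024,97.5,0,6)])
E
```

```text
time_s: 1.3
position: [0.5127, 0.0435, 0.2307]
tool_rot: [[-0.127, 0.992, -0.0], [0.992, 0.127, 0.0], [0.0, -0.0, -1.0]]
ft_force: [0.6, 0.9, -0.1]
grip_width: -0.0002
t 1.3 p [0.5127 0.0435 0.2307] yaw 97.32 tz [-0.  0. -1.] F [ 0.6  0.9 -0.1] w -0.0002
[0,0.01,0,0.69,0,0,0,  0,0,0,0.69,0,0,0,  0,0.01,0,0.69,0,0,-0.01,  0,0,0,0.69,0,0,0,  0,0.01,0,0.69,0,0,-0.01,  0,0,-0.01,0.68,0,0,0]
n 6 end [0.5119 0.0449 0.0242] yaw 97.5
```

```bash
python3 -m pendant '[0,0,0,0.7,0,0,0, 0,0,0,0.7,0,0,0, 0,0,0,0.7,0,0,0, 0,0,0,0.7,0,0,0, 0,0,0,0.7,0,0,0, 0,0,0,0.63,0,0,0, 0,0.2,0,0,0,0,0, 0,0.1,0,0,0,0,0]'
python3 - <<'E'
from h import *
st(); im,c,y=loose('t1.png',(.5585,.1383),97.5)
s=load('side') ; s=snap('side','s1.png')
cv2.imwrite('pics/s1c.png',cv2.resize(s['frame'][100:250,200:400],None,fx=4,fy=4,interpolation=cv2.INTER_CUBIC)[:,:,::-1])
E
```

```text
time_s: 2.1
position: [0.5101, 0.061, 0.0247]
tool_rot: [[-0.131, 0.991, -0.001], [0.991, 0.131, 0.0], [0.0, -0.001, -1.0]]
ft_force: [0.5, 0.7, 0.6]
grip_width: -0.0001
t 2.1 p [0.5101 0.061  0.0247] yaw 97.55 tz [-0.001  0.    -1.   ] F [0.5 0.7 0.6] w -0.0001
loose [0.5598 0.139 ] yaw 97.02 fun -71.2 rel to home x,y mm [-96.9  -9.2] dyaw 85.52
```

View pics/s1c.png

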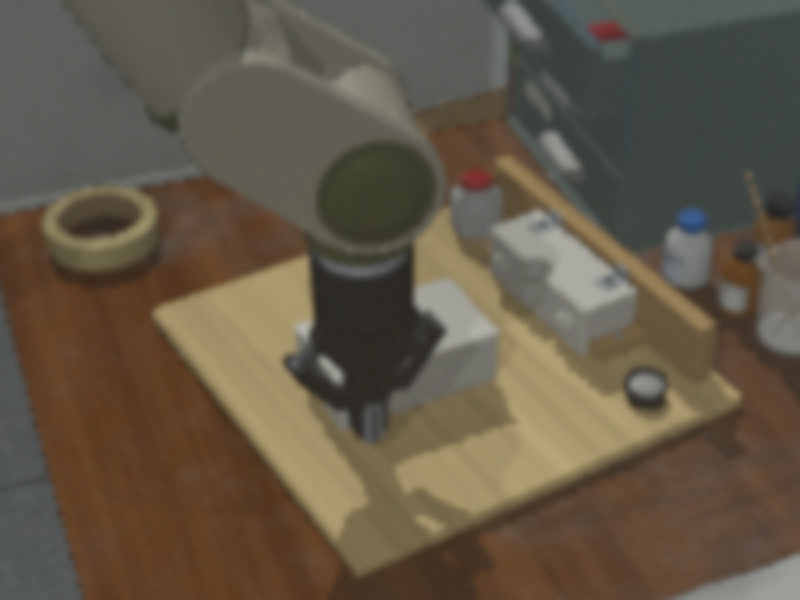

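View pics/t1.png

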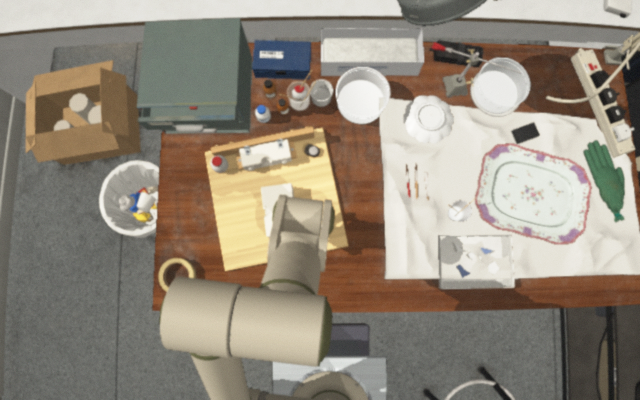

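```bash
cat >> h.py <<'E'
def arc(c,yaw,r,ang,n,tool,hand,pre=None):
    """block at c,yaw(deg); ICR at block (0,-r) ; rotate clockwise ang deg in n rows, tool=(x_l,y_l) held; z .024"""
    wps=[]
    a=np.radians(yaw);Rb=lambda a:np.array([[np.cos(a),-np.sin(a)],[np.sin(a),np.cos(a)]])
    icr=np.array(c)+Rb(a)@[0,-r]
    for k in range(0,n+1):
        b=a-np.radians(ang)*k/n;cc=icr+Rb(b)@[0,r];t=cc+Rb(b)@np.array(tool)
        wps.append((t[0],t[1],.024,np.degrees(b),hand,(pre or 1) if k==0 else 1))
    print('pred block',np.round(cc,4),yaw-ang)
    return wps
E
python3 - <<'E'
from h import *
plan(arc((.5585,.1383),97.5,.036,48,10,(-.055,.057),0,pre=2))
E
```

```text
pred block [0.5668 0.1664] 49.5
[0,0.15,0,0.02,0.01,0,0.01,  0,0.16,0.01,0.02,0.01,0,0,  0,0.16,-0.09,0,0,0,0.6,  0,0.16,-0.08,0,0,0,0.6,  0,0.16,-0.09,0,0,0,0.6,  0,0.16,-0.08,0,0,0,0.6,  0,0.16,-0.09,0,0,0,0.6,  0,0.15,-0.08,0,0,0,0.6,  0,0.16,-0.09,0,0,0,0.6,  0,0.16,-0.08,0,0,0,0.6,  0,0.16,-0.09,0,0,0,0.6,  0,0.16,-0.09,0,0,0,0.6]
n 12 end [0.4875 0.1616 0.0238] yaw 49.5
```

```bash
python3 -m pendant '[0,0.15,0,0,0,0,0, 0,0.15,0,0,0,0,0, 0,0.16,-0.09,0,0,0,0.6,  0,0.16,-0.08,0,0,0,0.6,  0,0.16,-0.09,0,0,0,0.6,  0,0.16,-0.08,0,0,0,0.6,  0,0.16,-0.09,0,0,0,0.6, 0,0,0,0,0,0,0]'
python3 - <<'E'
from h import *
st(); im,c,y=loose('t2.png',(.5625,.154),73.5)
cv2.imwrite('pics/t2c.png',cv2.resize(im['frame'][110:280,190:360],None,fx=3.5,fy=3.5,interpolation=cv2.INTER_CUBIC)[:,:,::-1])
s=snap('side','s2.png')
cv2.imwrite('pics/s2c.png',cv2.resize(s['frame'][100:250,200:400],None,fx=4,fy=4,interpolation=cv2.INTER_CUBIC)[:,:,::-1])
E
```

```text
time_s: 3.0
position: [0.4881, 0.1165, 0.0249]
tool_rot: [[0.283, 0.959, 0.001], [0.959, -0.283, 0.0], [0.0, 0.001, -1.0]]
ft_force: [0.8, -0.3, 0.4]
grip_width: 0.0003
t 3.0 p [0.4881 0.1165 0.0249] yaw 73.57 tz [ 0.001  0.    -1.   ] F [ 0.8 -0.3  0.4] w 0.0003
loose [0.5603 0.1526] yaw 74.44 fun -59.5 rel to home x,y mm [-93.8   4.1] dyaw 62.94
```

View pics/s2c.png

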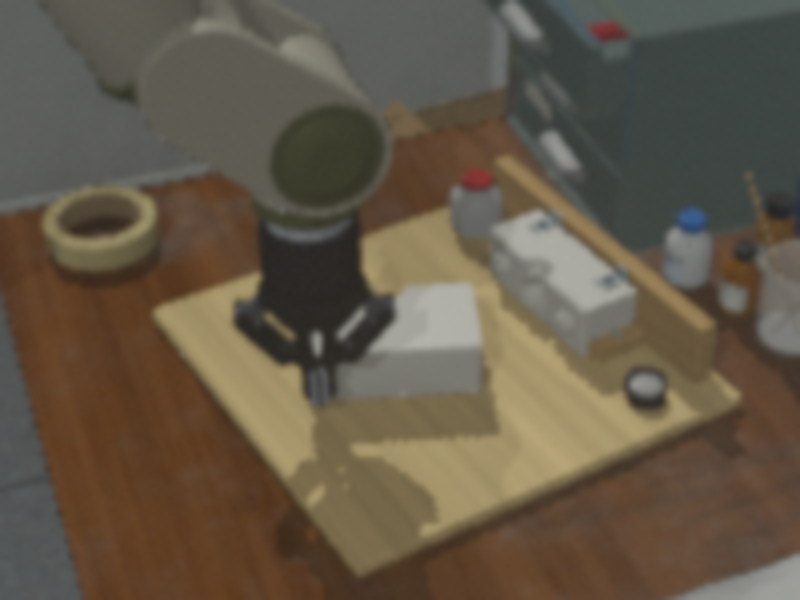

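View pics/t2c.png

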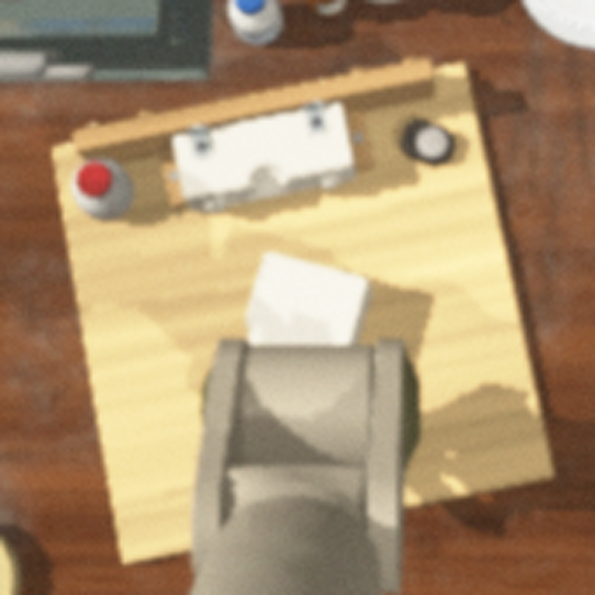

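```bash
python3 -m pendant '[0,0.16,-0.08,0,0,0,0.6, 0,0.16,-0.09,0,0,0,0.6,  0,0.16,-0.08,0,0,0,0.6,  0,0.16,-0.09,0,0,0,0.6,  0,0.16,-0.08,0,0,0,0.6,  0,0.16,-0.09,0,0,0,0.6, 0,-0.1,0,0,0,0,0,  0,-0.8,0,-0.5,0,0,0, 0,-0.8,0,-0.8,0,0,0, 0,-0.8,0,-0.8,0,0,0, 0,-0.6,0,0,0,0,0, 0,0,0,0,0,0,0]'
python3 - <<'E'
from h import *
st(); im,c,y=loose('t3.png',(.57,.169),44.7)
cv2.imwrite('pics/t3c.png',cv2.resize(im['frame'][110:280,190:360],None,fx=3.5,fy=3.5,interpolation=cv2.INTER_CUBIC)[:,:,::-1])
E
```

```text
time_s: 4.3
position: [0.3831, 0.065, 0.1208]
tool_rot: [[0.71, 0.704, 0.001], [0.704, -0.71, -0.0], [0.0, 0.001, -1.0]]
ft_force: [0.5, -0.6, -0.1]
grip_width: -0.0001
t 4.3 p [0.3831 0.065  0.1208] yaw 44.79 tz [ 0.001 -0.    -1.   ] F [ 0.5 -0.6 -0.1] w -0.0001
loose [0.5678 0.1682] yaw 48.03 fun -112.5 rel to home x,y mm [-83.2  17.8] dyaw 36.53
```

View pics/t3c.png

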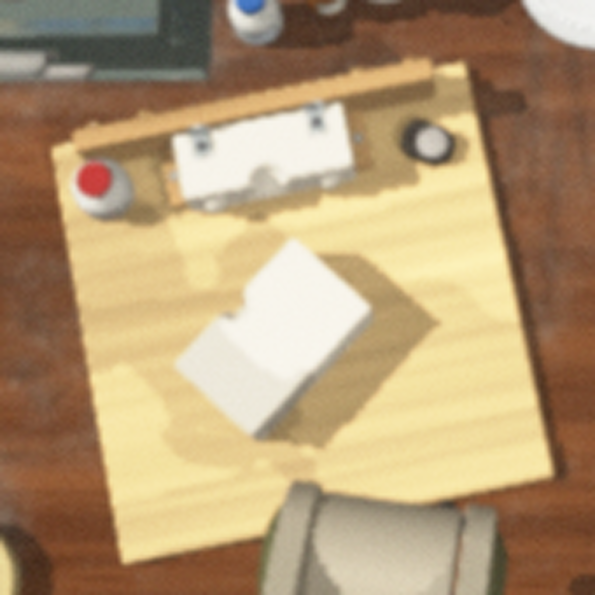

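```bash
cat >> h.py <<'E'
def arc2(c,yaw,icr,ang,n,tool,dyaw,hand,z=.024,pre=1,start=1):
    a=np.radians(yaw);Rb=lambda a:np.array([[np.cos(a),-np.sin(a)],[np.sin(a),np.cos(a)]])
    icr=np.array(icr);I=np.array(c)+Rb(a)@icr;w=[]
    for k in range(0,n+1):
        b=a-np.radians(ang)*k/n;cc=I-Rb(b)@icr;t=cc+Rb(b)@np.array(tool)
        w.append((t[0],t[1],z,np.degrees(b)+dyaw,hand,pre if k==0 else 1))
    print('pred block',np.round(cc,4),yaw-ang); return w
def atblock(c,yaw,xy): 
    a=np.radians(yaw);return np.array(c)+np.array([[np.cos(a),-np.sin(a)],[np.sin(a),np.cos(a)]])@np.array(xy)
E
python3 - <<'E'
from h import *
c=(.5678,.1682);y=48.03
t=atblock(c,y,(.029,.125));print(t)
plan([(t[0],t[1],.12,138,0,13),(t[0],t[1],.024,138,0,3)])
E
```

```text
[0.49425662 0.27335403]
[0,0.34,-0.11,0,0,0,-0.9,  0,0.36,-0.06,0,0,0,-0.9,  0,0.36,-0.02,0,0,0,-0.9,  0,0.36,0.03,0,0,0,-0.9,  0,0.35,0.07,0,0,0,-0.9,  0,0.34,0.12,0,0,0,-0.89,  0,0.33,0.16,0,0,0,-0.9,  0,0.3,0.2,0,0,0,-0.89,  0,0.28,0.23,0,0,0,-0.9,  0,0.25,0.26,0,0,0,-0.89,  0,0.21,0.29,0,0,0,-0.9,  0,0.17,0.32,0.01,0,0,-0.89]
[0,0.13,0.34,0,0,0.01,-0.9,  0,0,0,0.64,0,0,0,  0,0,0,0.64,0,0,0,  0,0,0,0.64,0,0,0]
n 16 end [0.4944 0.2733 0.0241] yaw 138.0
```

```bash
python3 -m pendant '[0,0.34,-0.11,0,0,0,-0.9,  0,0.36,-0.06,0,0,0,-0.9,  0,0.36,-0.02,0,0,0,-0.9,  0,0.36,0.03,0,0,0,-0.9,  0,0.35,0.07,0,0,0,-0.9,  0,0.34,0.12,0,0,0,-0.89,  0,0.33,0.16,0,0,0,-0.9,  0,0.3,0.2,0,0,0,-0.89,  0,0.28,0.23,0,0,0,-0.9,  0,0.25,0.26,0,0,0,-0.89,  0,0.21,0.29,0,0,0,-0.9,  0,0.17,0.32,0,0,0,-0.89]' >/dev/null
python3 -m pendant '[0,0.13,0.34,0,0,0,-0.9,  0,0,0,0.64,0,0,0,  0,0,0,0.64,0,0,0,  0,0,0,0.64,0,0,0, 0,0,0,0,0,0,0]'
python3 - <<'E'
from h import *
c=(.5678,.1682);y=48.03
plan(arc2(c,y,(-.067,0),19,6,(.029,.081),90,0,pre=5))
E
```

```text
time_s: 6.05
position: [0.4933, 0.2739, 0.0199]
tool_rot: [[-0.745, 0.667, -0.008], [0.667, 0.745, -0.002], [0.004, -0.007, -1.0]]
ft_force: [0.7, -0.5, 0.0]
grip_width: 0.0002
pred block [0.5816 0.1509] 29.03
[0,-0.18,0,-0.02,-0.01,-0.01,0,  0,-0.18,0,-0.02,-0.01,-0.01,0,  0,-0.18,0,-0.01,-0.01,0,0,  0,-0.18,0,-0.02,-0.01,-0.01,0.01,  0,-0.18,0,-0.01,-0.01,0,0,  0,-0.11,0.09,0,0,0,0.4,  0,-0.11,0.09,0,0,0,0.4,  0,-0.11,0.08,0,0,0,0.39,  0,-0.1,0.09,0,0,0,0.4,  0,-0.11,0.09,0,0,0,0.39,  0,-0.11,0.08,0,0,0,0.4]
n 11 end [0.5675 0.2358 0.0238] yaw 119.0
```

```bash
python3 -m pendant '[0,-0.18,0,-0.02,0,-0.01,0,  0,-0.18,0,-0.02,0,-0.01,0,  0,-0.18,0,-0.01,0,0,0,  0,-0.18,0,-0.02,0,-0.01,0,  0,-0.18,0,-0.01,0,0,0,  0,-0.11,0.09,0,0,0,0.4,  0,-0.11,0.09,0,0,0,0.4,  0,-0.11,0.08,0,0,0,0.39,  0,-0.1,0.09,0,0,0,0.4,  0,-0.11,0.09,0,0,0,0.39,  0,-0.11,0.08,0,0,0,0.4, 0,0,0,0,0,0,0]'
python3 -m pendant '[0,0.3,0,0,0,0,0, 0,0.6,0,-0.5,0,0,0, 0,0.6,0,-0.8,0,0,0, 0,0.3,0,-0.8,0,0,0, 0,0,0,0,0,0,0]' >/dev/null
python3 - <<'E'
from h import *
st(); im,c,y=loose('t4.png',(.5816,.1509),29)
cv2.imwrite('pics/t4c.png',cv2.resize(im['frame'][110:280,190:360],None,fx=3.5,fy=3.5,interpolation=cv2.INTER_CUBIC)[:,:,::-1])
E
```

```text
time_s: 7.25
position: [0.5703, 0.2356, 0.0285]
tool_rot: [[-0.484, 0.875, 0.004], [0.875, 0.484, -0.003], [-0.004, 0.002, -1.0]]
ft_force: [1.4, 0.3, -0.1]
grip_width: 0.0002
t 7.75 p [0.5256 0.3184 0.1387] yaw 119.24 tz [ 0.012  0.001 -1.   ] F [ 0.8 -0.7 -0.1] w -0.0001
loose [0.583  0.1499] yaw 29.54 fun -112.3 rel to home x,y mm [-72.   -3.2] dyaw 18.04
```

View pics/t4c.png

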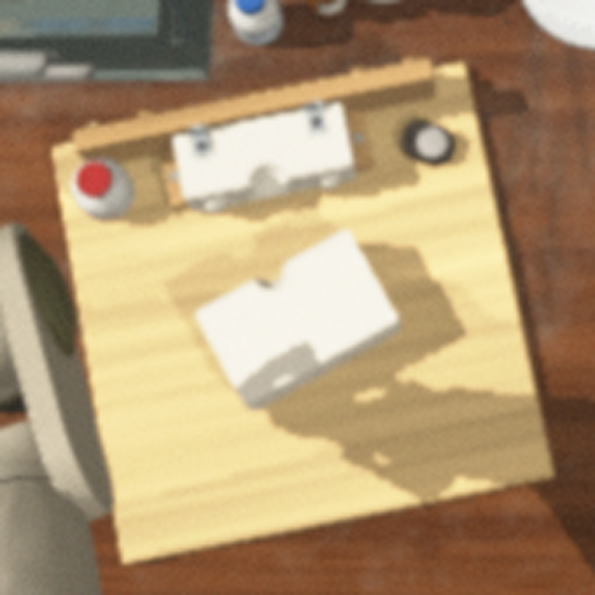

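```bash
python3 - <<'E'
from h import *
c=(.583,.1499);y=29.5
t=atblock(c,y,(-.100,0));print(t)
p,R=plan([(t[0],t[1],.12,29.5,72,12),(t[0],t[1],.017,29.5,72,3)])
plan(arc2(c,y,(0,-.060),18,8,(-.055,0),0,72,z=.017,pre=4),start=(p,R))
E
```

```text
[0.49596443 0.10065764]
[72,-0.29,-0.22,0.03,0.01,0,0.93,  72,-0.32,-0.18,0.03,0,0,0.93,  72,-0.34,-0.14,0.03,0.01,0,0.93,  72,-0.35,-0.09,0.03,0,0,0.94,  72,-0.36,-0.04,0.02,0.01,0,0.93,  72,-0.36,0,0.03,0,0,0.94,  72,-0.36,0.05,0.02,0.01,0,0.93,  72,-0.35,0.1,0.03,0,0,0.94,  72,-0.34,0.14,0.02,0.01,0,0.93,  72,-0.31,0.18,0.03,0,0,0.94,  72,-0.29,0.23,0.02,0,0,0.93,  72,-0.25,0.26,0.03,0.01,-0.01,0.94]
[72,0,0,0.69,0,0,0,  72,0,0,0.68,0,0,0,  72,0,0,0.69,0,0,0]
n 15 end [0.4962 0.1006 0.0168] yaw 29.5
pred block [0.6006 0.1565] 11.5
[72,0.22,0,0,0,0,0,  72,0.23,0,0,0,0,0,  72,0.22,0,0,0,0,0,  72,0.23,0,0,0,0,0,  72,0.04,-0.05,0,0,0,0.28,  72,0.05,-0.04,0,0,0,0.28,  72,0.05,-0.04,0,0,0,0.28,  72,0.05,-0.04,0,0,0,0.28,  72,0.05,-0.05,0,0,0,0.29,  72,0.04,-0.04,0,0,0,0.28,  72,0.05,-0.04,0,0,0,0.28,  72,0.05,-0.04,0,0,0,0.28]
n 12 end [0.5467 0.1454 0.0168] yaw 11.5
```

```bash
python3 -m pendant '[72,-0.29,-0.22,0.03,0,0,0.93,  72,-0.32,-0.18,0.03,0,0,0.93,  72,-0.34,-0.14,0.03,0,0,0.93,  72,-0.35,-0.09,0.03,0,0,0.94,  72,-0.36,-0.04,0.02,0,0,0.93,  72,-0.36,0,0.03,0,0,0.94,  72,-0.36,0.05,0.02,0,0,0.93,  72,-0.35,0.1,0.03,0,0,0.94,  72,-0.34,0.14,0.02,0,0,0.93,  72,-0.31,0.18,0.03,0,0,0.94,  72,-0.29,0.23,0.02,0,0,0.93,  72,-0.25,0.26,0.03,0,0,0.94]' 
python3 -m pendant '[72,0,0,0.6,0,0,0,  72,0,0,0.6,0,0,0,  72,0,0,0.6,0,0,0, 72,0,0,0.1,0,0,0, 72,0,0,0,0,0,0]'
python3 - <<'E'
from h import *
c=(.583,.1499);y=29.5
plan(arc2(c,y,(0,-.060),18,8,(-.055,0),0,72,z=.018,pre=4))
E
```

```text
time_s: 9.0
position: [0.4948, 0.098, 0.1163]
tool_rot: [[0.874, 0.485, 0.001], [0.485, -0.874, -0.003], [-0.001, 0.003, -1.0]]
ft_force: [0.3, -1.1, -0.8]
grip_width: 0.072
time_s: 9.5
position: [0.4954, 0.0985, 0.0217]
tool_rot: [[0.872, 0.49, 0.0], [0.49, -0.872, -0.003], [-0.001, 0.003, -1.0]]
ft_force: [-0.7, -0.0, 0.2]
grip_width: 0.0722
pred block [0.6006 0.1565] 11.5
[72,0.23,-0.01,0.02,0,0,-0.01,  72,0.23,-0.01,0.02,0.01,0,0,  72,0.24,-0.01,0.02,0,0,-0.01,  72,0.23,0,0.01,0.01,0.01,0,  72,0.05,-0.05,0,0,0,0.28,  72,0.05,-0.04,0,0,0,0.28,  72,0.05,-0.04,0,0,0,0.28,  72,0.04,-0.04,0,0,0,0.28,  72,0.05,-0.05,0,0,0,0.28,  72,0.05,-0.04,0,0,0,0.28,  72,0.05,-0.04,0,0,0,0.29,  72,0.05,-0.04,0,0,0,0.28]
n 12 end [0.5469 0.1455 0.0182] yaw 11.5
```

Now the two-finger turning push, then back off to look.

```bash
python3 -m pendant '[72,0.23,-0.01,0.02,0,0,0,  72,0.23,-0.01,0.02,0,0,0,  72,0.24,-0.01,0,0,0,-0.01,  72,0.23,0,0,0,0,-0.01,  72,0.05,-0.05,0,0,0,0.28,  72,0.05,-0.04,0,0,0,0.28,  72,0.05,-0.04,0,0,0,0.28,  72,0.04,-0.04,0,0,0,0.28,  72,0.05,-0.05,0,0,0,0.28,  72,0.05,-0.04,0,0,0,0.28,  72,0.05,-0.04,0,0,0,0.29,  72,0.05,-0.04,0,0,0,0.28]' 
python3 -m pendant '[72,0,0,0,0,0,0, 72,-0.1,0,0,0,0,0, 72,-0.7,0,-0.4,0,0,0, 72,-0.9,0,-0.5,0,0,0, 72,-0.9,0,-0.5,0,0,0, 72,-0.6,0,-0.3,0,0,0, 72,0,0,0,0,0,0]'
python3 - <<'E'
from h import *
st(); im,c,y=loose('t5.png',(.6006,.1565),11.5)
cv2.imwrite('pics/t5c.png',cv2.resize(im['frame'][110:280,190:360],None,fx=3.5,fy=3.5,interpolation=cv2.INTER_CUBIC)[:,:,::-1])
r=fitrect(im,(.7235,.1817),np.radians(11.5),.056,.140);print('fixed',r.x[:2],np.degrees(r.x[2]),r.fun)
E
```

```text
time_s: 10.7
position: [0.5482, 0.1461, 0.0218]
tool_rot: [[0.98, 0.198, 0.004], [0.198, -0.98, -0.003], [0.003, 0.004, -1.0]]
ft_force: [-3.2, -1.1, 1.4]
grip_width: 0.0722
time_s: 11.4
position: [0.3906, 0.1142, 0.1056]
tool_rot: [[0.98, 0.199, 0.005], [0.199, -0.98, -0.003], [0.005, 0.004, -1.0]]
ft_force: [0.6, 0.3, 0.3]
grip_width: 0.0719
t 11.4 p [0.3906 0.1142 0.1056] yaw 11.5 tz [ 0.005 -0.003 -1.   ] F [0.6 0.3 0.3] w 0.0719
loose [0.5994 0.1579] yaw 12.48 fun -118.5 rel to home x,y mm [-54.4   1.5] dyaw 0.98
fixed [0.72348397 0.18173314] 11.429186883720027 -119.6669692993164
```

View pics/t5c.png

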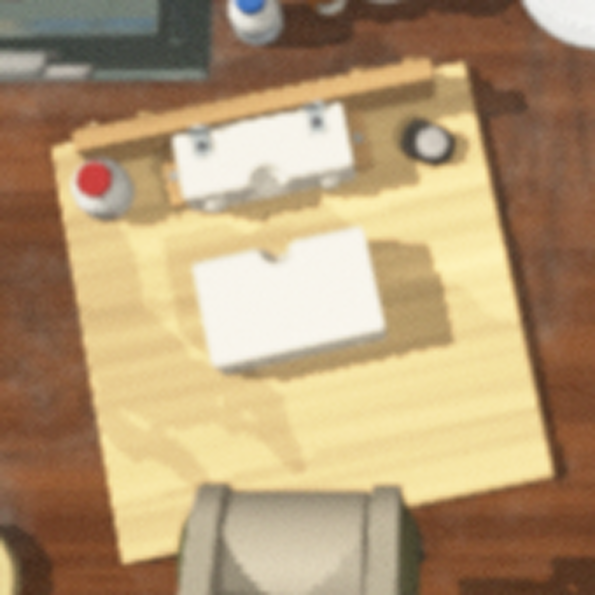

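```bash
python3 - <<'E'
from h import *
c=(.5994,.1579)
t=atblock(c,11.45,(-.09,0));h=atblock((.6529,.1674),11.45,(-.053-.016,0))
p,R=plan([(t[0],t[1],.06,11.45,72,3),(t[0],t[1],.018,11.45,72,3)])
e=atblock(c,11.45,(-.058,0))
print();plan([(e[0],e[1],.018,11.45,72,4),(h[0],h[1],.018,11.45,72,7)],start=(p,R))
E
```

```text
[72,0.81,-0.01,0.3,0.01,-0.01,0,  72,0.81,-0.01,0.31,0.01,-0.01,0,  72,0.8,-0.02,0.3,0.01,-0.02,0,  72,0,0,0.28,0,0,0,  72,0,0,0.28,0,0,0,  72,0,0,0.28,0,0,0]
n 6 end [0.511  0.1402 0.018 ] yaw 11.5

[72,0.16,0,0,0,0,0,  72,0.16,0,0,0,0,0,  72,0.16,0,0,0,0,0,  72,0.16,0,0,0,0,0,  72,0.12,0,0,0,0,0,  72,0.12,0.01,0,0,0,0,  72,0.13,0,0,0,0,0,  72,0.12,0.01,0,0,0,0,  72,0.13,0,0,0,0,0,  72,0.12,0.01,0,0,0,0,  72,0.13,0,0,0,0,0]
n 11 end [0.5853 0.1538 0.018 ] yaw 11.5
```

```bash
python3 -m pendant '[72,0.81,-0.01,0.3,0.01,-0.01,0,  72,0.81,-0.01,0.31,0.01,-0.01,0,  72,0.8,-0.02,0.3,0.01,-0.02,0,  72,0,0,0.28,0,0,0,  72,0,0,0.28,0,0,0,  72,0,0,0.28,0,0,0, 72,0,0,0,0,0,0]' 
python3 -m pendant '[72,0.16,0,0,0,0,0,  72,0.16,0,0,0,0,0,  72,0.16,0,0,0,0,0,  72,0.16,0,0,0,0,0,  72,0.12,0,0,0,0,0,  72,0.12,0.01,0,0,0,0,  72,0.13,0,0,0,0,0,  72,0.12,0.01,0,0,0,0,  72,0.13,0,0,0,0,0,  72,0.12,0.01,0,0,0,0,  72,0.1,0,0,0,0,0, 72,0,0,0,0,0,0]'
python3 - <<'E'
from h import *
st(); im,c,y=loose('t6.png',(.636,.164),11.5)
cv2.imwrite('pics/t6c.png',cv2.resize(im['frame'][110:280,190:360],None,fx=3.5,fy=3.5,interpolation=cv2.INTER_CUBIC)[:,:,::-1])
s=snap('side','s6.png')
cv2.imwrite('pics/s6c.png',cv2.resize(s['frame'][100:250,200:400],None,fx=4,fy=4,interpolation=cv2.INTER_CUBIC)[:,:,::-1])
E
```

```text
time_s: 12.15
position: [0.5112, 0.1403, 0.0142]
tool_rot: [[0.98, 0.199, -0.006], [0.199, -0.98, 0.0], [-0.006, -0.001, -1.0]]
ft_force: [0.9, 0.1, 0.3]
grip_width: 0.0721
time_s: 13.35
position: [0.5845, 0.1535, 0.016]
tool_rot: [[0.98, 0.199, -0.003], [0.199, -0.98, 0.0], [-0.003, -0.001, -1.0]]
ft_force: [1.3, -0.4, 0.1]
grip_width: 0.072
t 13.35 p [0.5845 0.1535 0.016 ] yaw 11.45 tz [-0.003  0.    -1.   ] F [ 1.3 -0.4  0.1] w 0.072
loose [0.6343 0.1603] yaw 11.74 fun -35.7 rel to home x,y mm [-19.7  -3.2] dyaw 0.24
```

View pics/t6c.png

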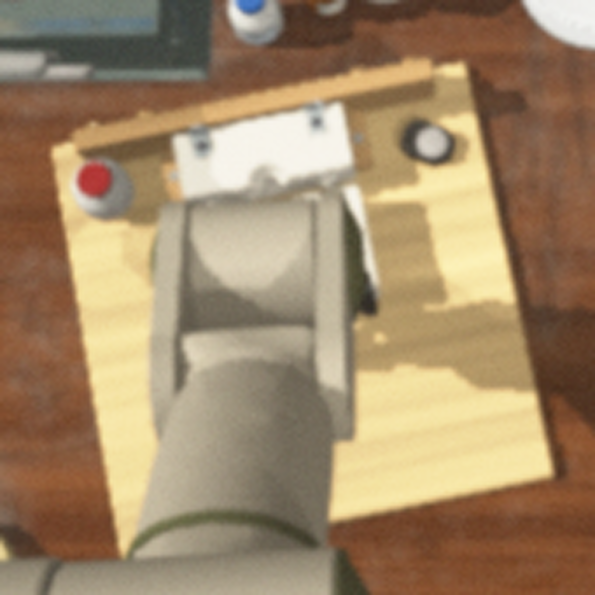

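View pics/s6c.png

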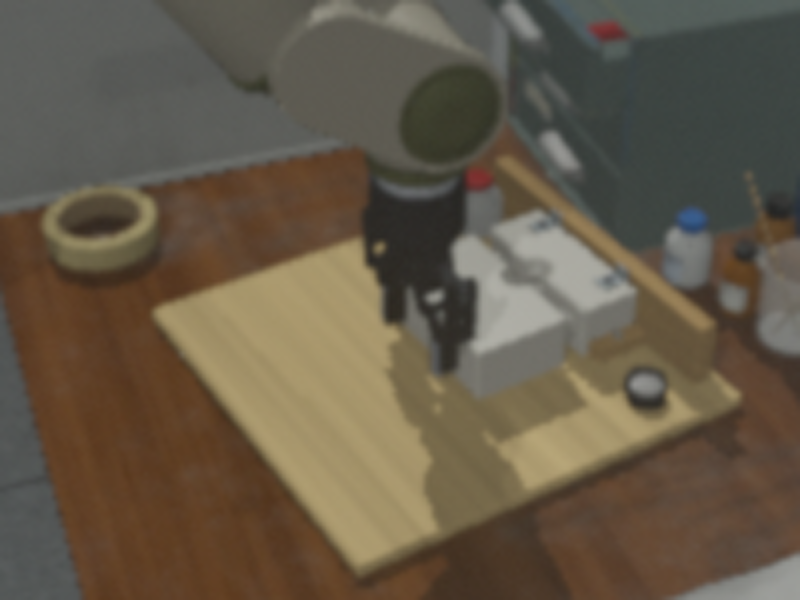

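```bash
python3 -m pendant '[72,-0.2,0,0,0,0,0, 72,-0.8,0,-0.3,0,0,0, 72,-0.9,0,-0.4,0,0,0, 72,-0.9,0,-0.4,0,0,0, 72,-0.9,0,-0.4,0,0,0, 72,-0.5,0,0,0,0,0, 72,0,0,0,0,0,0]'
python3 - <<'E'
from h import *
st(); im,c,y=loose('t7.png',(.6353,.1637),11.5)
cv2.imwrite('pics/t7c.png',cv2.resize(im['frame'][110:280,190:360],None,fx=3.5,fy=3.5,interpolation=cv2.INTER_CUBIC)[:,:,::-1])
E
```

```text
time_s: 14.15
position: [0.3758, 0.1116, 0.0923]
tool_rot: [[0.98, 0.198, -0.004], [0.198, -0.98, 0.0], [-0.003, -0.001, -1.0]]
ft_force: [1.0, -0.3, 0.0]
grip_width: 0.0722
t 14.15 p [0.3758 0.1116 0.0923] yaw 11.44 tz [-0.004  0.    -1.   ] F [ 1.  -0.3  0. ] w 0.0722
loose [0.6324 0.1624] yaw 11.18 fun -105.9 rel to home x,y mm [-21.1  -0.8] dyaw -0.32
```

View pics/t7c.png

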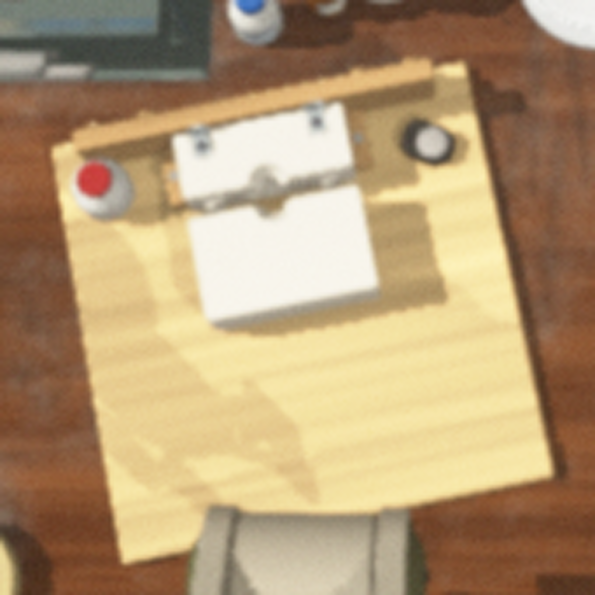

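```bash
python3 - <<'E'
from h import *
H=(.6529,.1674)
t=atblock(H,11.45,(-.095,0));e=atblock(H,11.45,(-.073,0));h=atblock(H,11.45,(-.060,0))
plan([(t[0],t[1],.05,11.45,72,4),(t[0],t[1],.020,11.45,72,2),(e[0],e[1],.02,11.45,72,5)])
E
```

```text
[72,0.93,0,0.21,0,0,0,  72,0.93,0,0.21,0,0,0,  72,0.93,0,0.21,0,0.01,0,  72,0.92,0,0.21,0,0,0,  72,0,0,0.3,0,0,0,  72,0,0,0.3,0,0,0,  72,0.09,0,0,0,0,0,  72,0.09,0,0,0,0,0,  72,0.09,0,0,0,0,0,  72,0.09,0,0,0,0,0,  72,0.08,0,0,0,0,0]
n 11 end [0.5813 0.1528 0.0199] yaw 11.4
```

```bash
python3 -m pendant '[72,0.93,0,0.21,0,0,0,  72,0.93,0,0.21,0,0,0,  72,0.93,0,0.21,0,0,0,  72,0.92,0,0.21,0,0,0,  72,0,0,0.3,0,0,0,  72,0,0,0.25,0,0,0,  72,0.09,0,0,0,0,0,  72,0.09,0,0,0,0,0,  72,0.09,0,0,0,0,0,  72,0.09,0,0,0,0,0,  72,0.08,0,0,0,0,0]'
python3 -m pendant '[72,0.06,0,0,0,0,0, 72,0.06,0,0,0,0,0, 72,0.06,0,0,0,0,0, 72,0.06,0,0,0,0,0]'
python3 -m pendant '[72,0.04,0,0,0,0,0, 72,0.04,0,0,0,0,0, 72,0.04,0,0,0,0,0]'
```

```text
time_s: 15.3
position: [0.5823, 0.1531, 0.0222]
tool_rot: [[0.98, 0.199, -0.002], [0.199, -0.98, 0.0], [-0.002, -0.001, -1.0]]
ft_force: [0.3, 0.5, -1.2]
grip_width: 0.072
time_s: 15.7
position: [0.5926, 0.1553, 0.0216]
tool_rot: [[0.98, 0.199, -0.006], [0.199, -0.98, -0.0], [-0.005, -0.001, -1.0]]
ft_force: [-5.6, -1.2, 4.0]
grip_width: 0.0719
time_s: 16.0
position: [0.5985, 0.1565, 0.0217]
tool_rot: [[0.98, 0.199, -0.005], [0.199, -0.98, -0.0], [-0.005, -0.001, -1.0]]
ft_force: [-5.3, -1.9, 4.1]
grip_width: 0.0722
```

```bash
for i in 1; do python3 -m pendant '[72,0.03,0,0,0,0,0, 72,0.03,0,0,0,0,0]'|grep -E 'posi|force'; done
python3 -m pendant '[72,0.03,0,0,0,0,0]'|grep -E 'posi|force'
```

```text
position: [0.5996, 0.1568, 0.0216]
ft_force: [-19.8, -5.5, 13.9]
position: [0.5995, 0.1568, 0.0216]
ft_force: [-27.3, -8.3, 18.2]
```

```bash
python3 -m pendant '[72,0,0,0,0,0,0, 72,-0.15,0,0,0,0,0, 72,-0.3,0,0,0,0,0, 72,-0.8,0,-0.3,0,0,0, 72,-0.9,0,-0.4,0,0,0, 72,-0.9,0,-0.4,0,0,0, 72,-0.9,0,-0.4,0,0,0, 72,-0.7,0,0,0,0,0, 72,0,0,0,0,0,0]'
python3 - <<'E'
from h import *
st(); im,c,y=loose('t8.png',(.6529,.1674),11.5)
cv2.imwrite('pics/t8c.png',cv2.resize(im['frame'][125:225,215:315],None,fx=6,fy=6,interpolation=cv2.INTER_CUBIC)[:,:,::-1])
s=snap('side','s8.png')
cv2.imwrite('pics/s8c.png',cv2.resize(s['frame'][140:220,290:390],None,fx=7,fy=7,interpolation=cv2.INTER_CUBIC)[:,:,::-1])
# combined rectangle 144x140 centre
b=np.radians(11.5);k=np.array([.7235,.1817])-.044*np.array([np.cos(b),np.sin(b)])
r=fitrect(im,k,b,.144,.140);print('combined',r.x[:2],k,np.degrees(r.x[2]),r.fun)
E
```

```text
time_s: 17.2
position: [0.3724, 0.1112, 0.0977]
tool_rot: [[0.98, 0.198, -0.005], [0.198, -0.98, 0.0], [-0.005, -0.001, -1.0]]
ft_force: [0.6, 0.4, -0.0]
grip_width: 0.072
t 17.2 p [0.3724 0.1112 0.0977] yaw 11.45 tz [-0.005  0.    -1.   ] F [ 0.6  0.4 -0. ] w 0.072
loose [0.6457 0.1652] yaw 11.24 fun -95.2 rel to home x,y mm [-7.5 -0.7] dyaw -0.26
combined [0.67990353 0.1724266 ] [0.68038331 0.17292781] 11.714752836780793 -121.67940521240234
```

View pics/t8c.png

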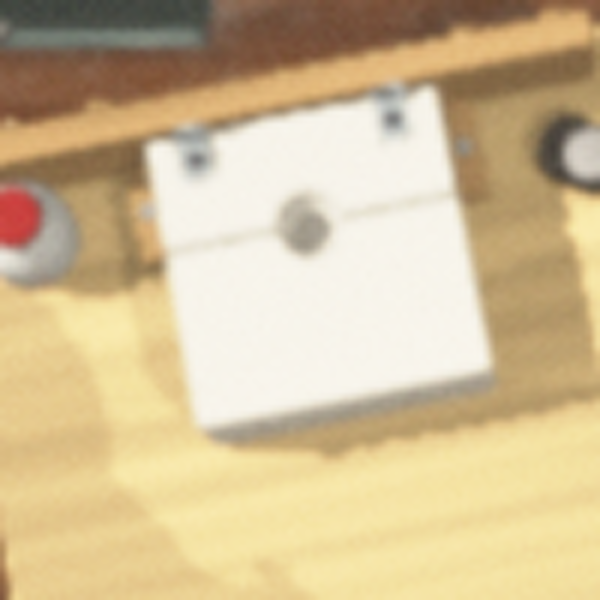

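View pics/s8c.png

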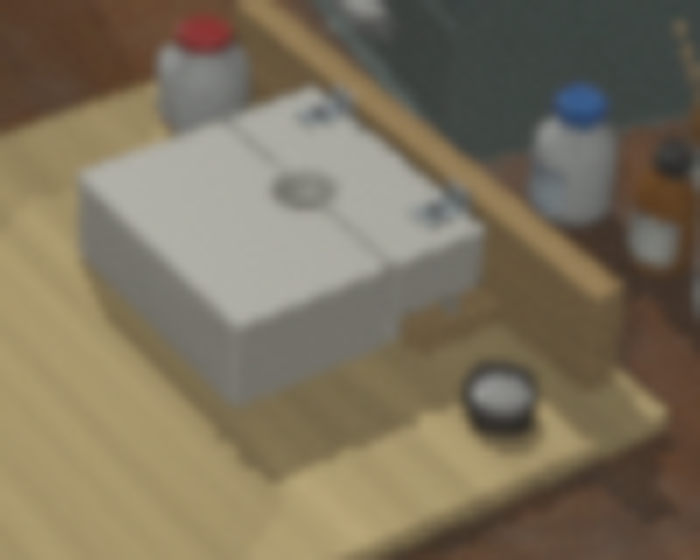

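```bash
python3 - <<'E'
from h import *
im=load('top');s=load('side')
b=np.radians(11.5)
for n,I in(('top',im),('side',s)):
  for L in(.140,.142,.143,.144,.145,.146,.148):
    k=np.array([.7235,.1817])+(.028-L/2)*np.array([np.cos(b),np.sin(b)])
    r=fitrect(I,k,b,L,.140);print(n,L,round(r.fun,1),np.round(r.x,4))
# seam profile along block x at several y (grey levels) in top
g=cv2.cvtColor(im['frame'],cv2.COLOR_RGB2GRAY).astype(np.float32)
f=np.array([.7235,.1817]);R=np.array([[np.cos(b),-np.sin(b)],[np.sin(b),np.cos(b)]])
for y0 in(-.06,-.045,-.03,.03,.045,.06):
    xs=np.arange(-.036,-.019,.002);P=f+np.c_[xs,np.full(len(xs),y0)]@R.T
    uv=proj(im,np.c_[P,np.full(len(P),.06)]).astype(np.float32)
    print(y0,cv2.remap(g,uv[:,0].reshape(1,-1),uv[:,1].reshape(1,-1),1).round().astype(int).ravel())
E
```

```text
top 0.14 -117.3 [0.6818 0.1728 0.2072]
top 0.142 -119.6 [0.6809 0.1727 0.205 ]
top 0.143 -120.6 [0.6803 0.1726 0.2041]
top 0.144 -121.7 [0.6799 0.1724 0.2045]
top 0.145 -122.9 [0.6792 0.1723 0.2038]
top 0.146 -124.4 [0.6786 0.1721 0.2038]
top 0.148 -127.7 [0.6775 0.1719 0.2038]
side 0.14 -45.3 [0.6841 0.1737 0.2227]
side 0.142 -46.5 [0.683  0.1734 0.2196]
side 0.143 -47.1 [0.6827 0.1735 0.2227]
side 0.144 -47.6 [0.6822 0.1733 0.219 ]
side 0.145 -48.2 [0.6819 0.1732 0.2185]
side 0.146 -48.6 [0.6816 0.1731 0.2158]
side 0.148 -49.3 [0.6809 0.1731 0.2193]
-0.06 [243 241 236 231 231 234 239 242 243]
-0.045 [243 241 237 232 231 234 239 242 243]
-0.03 [243 241 236 230 228 231 239 243 244]
0.03 [243 242 238 233 232 234 239 242 244]
0.045 [243 242 238 232 230 234 239 243 244]
0.06 [243 241 236 231 229 234 239 242 244]
```

```bash
python3 - <<'E'
from h import *
base=load('top')
b=np.radians(11.5);R=np.array([[np.cos(b),-np.sin(b)],[np.sin(b),np.cos(b)]])
H=np.array([.7235,.1817])-.072*R[:,0]
def edge(g,c,lo,hi,ys,lev,sgn):
    o=[]
    for y0 in ys:
        xs=np.arange(lo,hi,.0005);P=c+np.c_[xs,np.full(len(xs),y0)]@R.T
        uv=proj(base,np.c_[P,np.full(len(P),.06)]).astype(np.float32)
        v=cv2.remap(g,uv[:,0].reshape(1,-1),uv[:,1].reshape(1,-1),1).ravel()
        i=np.where((v[:-1]<lev)&(v[1:]>=lev))[0] if sgn>0 else np.where((v[:-1]>=lev)&(v[1:]<lev))[0]
        o.append(xs[i[0]]*1000 if len(i) else np.nan)
    return np.round(o,1)
ys=np.arange(-.06,.061,.02)
for f in('t5','t7','t8'):
    g=cv2.imread('pics/%s.png'%f,0).astype(np.float32)
    print(f,'back(rel home; closed=-44)',edge(g,H,-.12,-.02,ys,200,1))
    print('   front of loose',edge(g,H,-.04,.06,ys,215,-1))
    print('   fixed front (expect 44), far(100)',edge(g,H,.02,.06,ys,200,1),edge(g,H,.06,.12,ys,200,-1))
E
```

```text
t5 back(rel home; closed=-44) [-94.5 -95.  -95.5 -96.  -96.  -96.5 -97. ]
   front of loose [ 16.   -7.   -7.5 -16.  -10.   -9.   -9. ]
   fixed front (expect 44), far(100) [42.5 43.  43.  55.5 43.5 42.5 43. ] [95.  95.5 97.5 97.5 96.5 82.5 96.5]
t7 back(rel home; closed=-44) [-60.  -60.  -60.  -59.5 -60.  -60.  -60. ]
   front of loose [26.  26.  26.5 13.5 26.  26.  27. ]
   fixed front (expect 44), far(100) [42.5 43.  43.  55.5 43.5 42.5 43. ] [95.  95.5 97.5 97.5 96.5 82.5 96.5]
t8 back(rel home; closed=-44) [-44.5 -44.5 -44.5 -44.5 -44.5 -44.5 -44.5]
   front of loose [nan nan nan 28. nan nan nan]
   fixed front (expect 44), far(100) [nan nan nan 56. nan nan nan] [95.  95.5 97.5 97.5 96.5 82.5 96.5]
```

```bash
python3 -m pendant '[72,0,0,-0.6,0,0,0, 72,0,0,-0.6,0,0,0, 72,0,0,0,0,0,0]' | head -2
python3 - <<'E'
from h import *
a=cv2.imread('pics/top0.png',0).astype(int);b=cv2.imread('pics/t8.png',0).astype(int);d=abs(a-b)
for n,(u0,u1,v0,v1) in dict(pot=(207,231,150,174),loupe=(303,322,143,160),tape=(155,197,256,296),right=(400,520,160,290)).items(): print(n,d[v0:v1,u0:u1].max(),round(d[v0:v1,u0:u1].mean(),1))
st(); print(close_job())
E
```

```text
time_s: 17.6
position: [0.3795, 0.1114, 0.16]
pot 21 2.2
loupe 10 1.7
tape 28 3.8
right 90 3.2
t 17.6 p [0.3795 0.1114 0.16  ] yaw 11.47 tz [ 0.004  0.    -1.   ] F [-0.  -0.2 -0.8] w 0.0719
the job is handed in; nothing more can be done
None
```

The mould is closed, and the job was handed in at 17.6 s with the hand clear.

**What I did:** I pushed the near corner of the loose half's back with shut fingers, turning it about 49°. A push on its near end at the corner turned it another 19°. Two open fingers on the back turned the rest and brought it square, still about 54 mm short of home. From there I pushed it straight in. The push ran at about 5.5 N, then the block stopped moving as the force rose to about 29 N, which I took as the joint seating.

**Last checks:**
- **Square before closing:** measured within 0.3° and 0.8 mm sideways, with about 15 mm of gap between the faces.
- **Closed:** the back edge lies 44.5 mm from the closed position's centre at every point along it; 44 is expected. It moved 15.5 mm in the last push. The seam looks thin and even.
- **Bystanders:** the before-and-after picture difference showed no sign of movement at the pot, loupe or tape.

**Checks that disagreed:**
- **Loose-half fit:** the rectangle fit on the loose half alone read 7.5 mm short of home after closing. I did not rely on it because the two white tops now merge. The edge measurement and a fit to the whole closed mould both agree with closed.
- **Area right of the board:** it had a few strongly changed pixels (up to 90 levels, mean 3). I put this down to shadow or reflection, since the hand never went near there, but I did not look further.
- **Hairline at the joint:** the pictures cannot tell a seam line from a gap of about half a millimetre.

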